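# Stack the spice tins up to the caddy's brass line

### The job

Stack the two deep spice tins flat, lids up, one on top of the other inside the round slotted wooden caddy on the counter, so that the top of the stack comes up to the caddy's brass line. The shallow tins do not belong in it.

Things in the scene. Friction and masses are not known exactly. Their poses are not given: they have to be found in the camera images.
- caddy: upright dark wooden tube, open on top, fixed to the counter: foot 92 mm across, 8 mm thick (its top is the tube floor); tube 72 mm inside diameter, wall 5 mm, rim 80 mm above the counter. Two opposite slots, 44 mm wide, floor to rim, let fingers lower a tin between the two curved walls. Origin: centre of its underside; z up; slots face its +x and -x, walls stand at +y and -y
- brass_line (a point): point on the tube's axis at the height of the 3 mm wide brass line inlaid in the walls: 72 mm above the counter, 64 mm above the tube's floor (two deep tins), 8 mm below the rim
- deep_tin_a: one of two identical deep round steel spice tins with a flat slip lid, 52 mm diameter and 32 mm high, about 70 g, standing lid up on the counter (two other tins of the same diameter and material are only 10 mm high and are not wanted). Origin at the centre of its underside, z up to the lid
- deep_tin_b: one of two identical deep round steel spice tins with a flat slip lid, 52 mm diameter and 32 mm high, about 70 g, standing lid up on the counter (two other tins of the same diameter and material are only 10 mm high and are not wanted). Origin at the centre of its underside, z up to the lid

How it is judged:
By the outcome, as a careful person would: the job done as asked, in the order asked, and still so for the second after the job is handed in, with the robot touching nothing.
It also fails if it takes over 58 s, if anything falls off the work surface, if the arm or the gripper's body presses on something with over 40 N, if the wrist force passes 120 N, or if a joint passes its speed limit or range.

### The arm

A 6-joint arm with a two-finger parallel gripper is mounted at the origin on the work surface. World frame = base frame: x ahead of the robot, y to its left, z up, the work surface at z = 0. Lengths are in m, angles in degrees, forces in N, time in s.
With the tool pointing down it reaches from about 0.4 to 0.825 m from the base axis. Payload 7 kg.
Tool frame: the origin (TCP) lies midway between the tips of the shut fingers; the grasp point (between the pads) lies 19 mm behind it; z points along the fingers, x is the direction in which the jaws open and shut, and the axes are right-handed (so a half turn about z gives the same grasp; the last joint's range is limited). The gripper opens to 88 mm and grips with 3 to 60 N. Pads are 19 mm wide; open, the fingers measure 130 mm over their backs; the gripper's body (78 mm by 193 mm) begins 47 mm behind the grasp point.
Start: joints at [88.986, 20.546, 0.682, 0, -70.136, -16.507], TCP at [0.203, 0.644, 0.187] pointing down, gripper open.
Joint ranges: [-176.03, 176.03], [-82.01, 121.73], [-58.28, 71.71], [-173.87, 95.51], [-174.79, -0.11], [-173.66, 173.66]. Speed limits (degrees/s): [136.94, 136.94, 172.46, 180, 180, 180].

### API

Orientations are given as [roll, pitch, yaw] about the fixed x, y, z axes, in that order (R = Rz(yaw) Ry(pitch) Rx(roll)).
In Python, from plant import ctrl, vision, nets gives the robot as it stands.
- The arm moves only by the shell command python3 -m jog 'ROWS'. ROWS is text: rows parted by semicolons, each of 7 numbers parted by spaces: the turn, a rotation vector about the tool's x, y, z in units of 0.1 rad (1.0 is 0.1 rad), then the shift along the tool's x, y, z in units of 4 cm (1.0 is 4 cm), then the opening, from -1 (shut) to 1 (fully open). In form: rx ry rz x y z jaw; .... A call has 1 to 8 rows; each row shifts and turns the commanded pose from where the row before left it, along the tool's axes as they then stand; what a row does not reach is not made up. A row lasts 1/8 s, in which the tool goes at most 62.5 mm and 10.7 degrees, less where a joint would pass 70% of its speed; a pose out of reach is approached as far as the arm can. A call with a number of a shift or a turn outside -1 to 1 is refused whole. A call with a gripper value outside its range is refused whole. The fingers move at their own pace and stop on an object; the grip force is fixed at half the most. Time passes only in rows, so rows that do not move let the fingers close. It gives the time, the measured TCP pose, the force and the opening at its end, in the units of the state.
- ctrl.get_obs(): the state, without advancing time (a new reading comes with each control period).
- vision.snapshot(name): name is "scene" or "top" or "wrist"; returns (picture, depth): 480x640x3 uint8, red, green, blue; 480x640 float32, m along the optical axis (not along the pixel's ray), 0 where there is no reading.
- vision.camera_info(name): a dict with "camera_matrix" (3x3 intrinsics, pixels), "camera_from_world" (4x4, takes a point from world to camera coordinates); the wrist camera has in their place "tool_from_camera" (4x4, takes a point from camera to tool coordinates, whose origin is the TCP and whose axes are the tool frame's). Camera axes: x right, y down, z forward; pixel columns grow to the right and rows downward; lengths in m; the calibration is good to about 2 mm. A picture is of the moment at which its call begins: read the wrist's pose just before it. camera_info takes no time and is no camera call.
- ctrl.close_job(): hands the job in, once; it reports no verdict.
Trained networks look in the newest picture that a camera, given by its name, has taken for a name from the list of things; names that differ only in an ending like _2 or _b are one class to them, and where a whole thing is asked for, a point or a joint stands for the part that bears it (a point fixed in the world has none). Each returns a list of dicts, best first, with "score" (0 to 1); they miss things now and then, are a little off and sometimes report something else, mostly with a low value. They report only what shows in the picture. A call takes as long as a camera call.
- nets.boxes_of(target, camera): "location" ([x, y, z] in m, in world coordinates, good to about 4 mm: the middle of the surface that is visible of it).
The state is a dict: "clock": time; "joint_pos": joint angles; "qvel": joint speeds; "tau": joint torques, N m; "tool_pos": TCP position; "orientation": TCP orientation; "force": force on the tool from outside, world axes, zero at the start; "moment": the same for the moment, N m; "opening": finger opening in m.
Only numpy, scipy, OpenCV 4.12 (cv2) and the standard library are available. Lean on these libraries where they do the work, as an engineer would, in place of code of your own. Each camera call takes 0.05 s, during which the arm holds its last target.

## Working session

There is one attempt and no reset: what is moved stays moved. The work goes in short steps, Python scripts to look and compute and a shell command to move; the robot and the scene stay as the last step left them, time stands still between calls to the robot, and variables do not carry over. Pictures are saved under pics/ and viewed, and the job is handed in when it is done.

```bash
mkdir -p pics; ls; python3 - <<'E'
from plant import ctrl, vision, nets
import cv2, numpy as np
print(ctrl.get_obs())
for c in ("scene","top"):
    p,d=vision.snapshot(c); cv2.imwrite(f"pics/{c}0.png",p[:,:,::-1]); np.save(f"{c}0.npy",d)
    i=vision.camera_info(c); print(np.round(i["camera_matrix"],1).tolist(), np.round(i["camera_from_world"],3).tolist())
for t in ("caddy","deep_tin_a"):
    for r in nets.boxes_of(t,"top"): print(t,r)
print(vision.camera_info("wrist"))
E
```

```text
pics
{'clock': 0.0, 'joint_pos': array([ 8.89855525e+01,  2.05907589e+01,  6.34647013e-01, -1.73909781e-02,
       -7.01344686e+01, -1.65084819e+01]), 'qvel': array([-0.09871551, -0.06276015, -0.04050004, -0.07351818,  0.00937433,
        0.11254372]), 'tau': array([ 3.26777138e-05, -5.82707405e+01,  2.93048108e+01,  6.99691325e+00,
        6.94245362e-03, -1.66459645e-04]), 'tool_pos': array([0.20309962, 0.64316531, 0.18634557]), 'orientation': array([-1.79989934e+02, -9.14924159e-02, -1.07528860e+02]), 'force': array([-0.50192619, -0.14575516, -0.9472586 ]), 'moment': array([ 0.01191024, -0.0171188 , -0.03580186]), 'opening': 0.08803897279557822}
[[611.5, 0.0, 320.8], [0.0, 611.5, 241.7], [0.0, 0.0, 1.0]] [[-0.66, 0.752, 0.008, 0.367], [0.425, 0.382, -0.821, -0.163], [-0.62, -0.538, -0.571, 1.621], [0.0, 0.0, 0.0, 1.0]]
[[442.0, 0.0, 318.5], [0.0, 442.0, 240.5], [0.0, 0.0, 1.0]] [[-0.019, -1.0, -0.025, 0.024], [-0.994, 0.022, -0.11, 0.532], [0.11, 0.023, -0.994, 0.951], [0.0, 0.0, 0.0, 1.0]]
caddy {'location': [0.519, 0.0505, 0.0063], 'score': 0.85}
deep_tin_a {'location': [0.482, -0.2896, 0.0338], 'score': 0.97}
deep_tin_a {'location': [0.624, -0.2216, 0.0335], 'score': 0.9}
{'camera_matrix': array([[399.98221762,   0.        , 320.40514794],
       [  0.        , 399.98221762, 241.83152084],
       [  0.        ,   0.        ,   1.        ]]), 'tool_from_camera': array([[ 9.99999835e-01,  2.72893288e-04,  5.06239080e-04,
        -1.68206130e-04],
       [-3.91639962e-04,  9.67738282e-01,  2.51957267e-01,
        -6.79174263e-02],
       [-4.21149491e-04, -2.51957424e-01,  9.67738229e-01,
        -1.97055335e-01],
       [ 0.00000000e+00,  0.00000000e+00,  0.00000000e+00,
         1.00000000e+00]])}
```

View pics/top0.png

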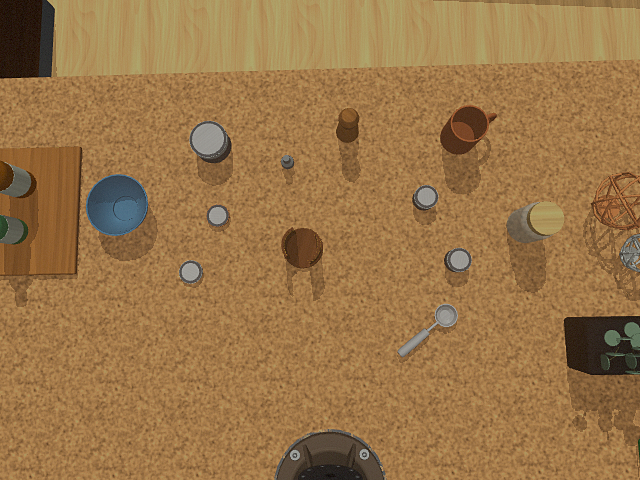

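View pics/scene0.png

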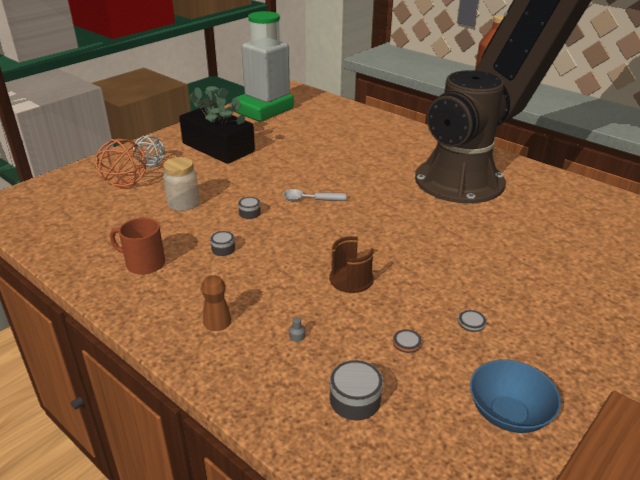

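The top view shows the deep tins at (426,198) and (458,260), the shallow ones at (218,215) and (191,271), and the caddy at (302,248). In the scene view the side walls confirm which tins are deep. Next I'll measure precisely from depth.

```bash
cat > h.py <<'E'
import numpy as np, cv2
from plant import ctrl, vision, nets
from scipy.spatial.transform import Rotation as R
def cloud(c,d,T_wc=None):
    i=vision.camera_info(c); K=i["camera_matrix"]
    v,u=np.mgrid[0:480,0:640]
    P=np.stack([(u-K[0,2])/K[0,0]*d,(v-K[1,2])/K[1,1]*d,d],-1)
    T=np.linalg.inv(i["camera_from_world"]) if T_wc is None else T_wc
    return P@T[:3,:3].T+T[:3,3]
def wristT(o):
    T=np.eye(4);T[:3,:3]=R.from_euler('xyz',o["orientation"],degrees=True).as_matrix();T[:3,3]=o["tool_pos"]
    return T@vision.camera_info("wrist")["tool_from_camera"]
E
python3 - <<'E'
from h import *
for c in ("top","scene"):
    P=cloud(c,np.load(f"{c}0.npy"))
    for n,xy,zr in (("A",(.482,-.29),(.025,.045)),("B",(.624,-.2216),(.025,.045)),("rim",(.52,.05),(.072,.09)),):
        m=(np.hypot(P[...,0]-xy[0],P[...,1]-xy[1])<.06)&(P[...,2]>zr[0])&(P[...,2]<zr[1])
        q=P[m]; 
        if len(q)<5: print(c,n,len(q)); continue
        (cx,cy),r=cv2.minEnclosingCircle(q[:,:2].astype(np.float32))
        print(c,n,len(q),cx,cy,r,np.median(q[:,2]))
        if n=="rim":
            A=np.c_[2*q[:,:2],np.ones(len(q))]; s=np.linalg.lstsq(A,(q[:,:2]**2).sum(1),rcond=None)[0]; print("fit",s[:2],np.sqrt(s[2]+s[0]**2+s[1]**2))
            a=np.degrees(np.arctan2(q[:,1]-s[1],q[:,0]-s[0]))
            print(np.histogram(a,36,(-180,180))[0])
import cv2
p=cv2.imread("pics/top0.png")[200:300,250:350]; cv2.imwrite("pics/cad.png",cv2.resize(p,(600,600),interpolation=2))
E
```

```text
top A 483 0.4837534725666046 -0.2924630343914032 0.026966240257024765 0.03247989402079743
top B 459 0.6253587603569031 -0.22817306220531464 0.027414672076702118 0.032615530806282544
top rim 204 0.5190221667289734 0.05056135728955269 0.04176778346300125 0.08011155920208485
fit [0.51902886 0.05009514] 0.03863774354704744
[ 0  0  7 10  9 10  7  9 10  9 10  8 10  0  0  0  0  0  0  0  7 10  9 10
  9 10 10 11 10  9 10  0  0  0  0  0]
scene A 248 0.4863687753677368 -0.29173827171325684 0.02991163730621338 0.031473641237051986
scene B 314 0.6273660659790039 -0.2279888093471527 0.029902884736657143 0.031343920545247705
scene rim 264 0.5198454260826111 0.05177509784698486 0.04375501722097397 0.07817461966431027
fit [0.52054949 0.05163187] 0.03897038647352897
[ 0  0 12 15 14 16 13 12 13  9  7  6  7  2  0  0  0  0  0  0 14 17 17 15
 16 14 12 11  9  8  4  1  0  0  0  0]
```

View pics/cad.png

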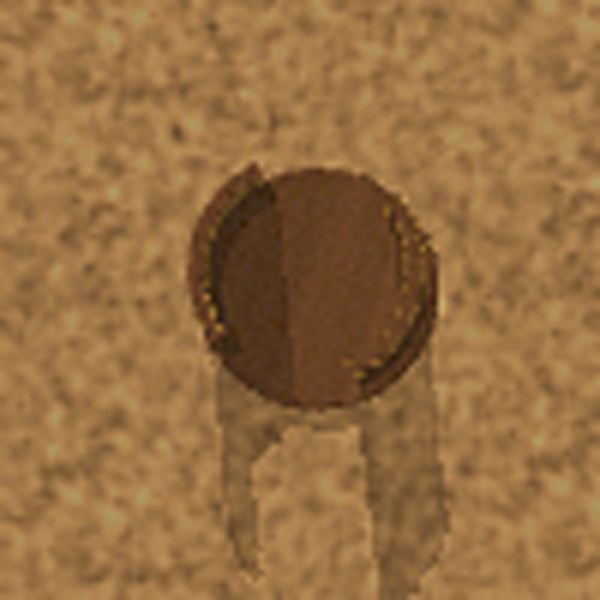

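Caddy centre is about (0.520, 0.051), with the slots along −15°/165°. Tin A is at (0.485, −0.292) and tin B at (0.626, −0.228). I'll use tool yaw 165° throughout. Rotating first.

```bash
cat >> h.py <<'E'
def go(x,y,z,yaw=165):
    o=ctrl.get_obs(); Rm=R.from_euler('xyz',o["orientation"],degrees=True); Rt=R.from_euler('xyz',[180,0,yaw],degrees=True)
    d=np.array([x,y,z])-o["tool_pos"]
    print("clk",round(o["clock"],2),"pos",o["tool_pos"].round(4),"rpy",o["orientation"].round(2),"open",round(o["opening"],4),"F",o["force"].round(1))
    print("turn",((Rm.inv()*Rt).as_rotvec()/.1).round(2),"shift(now)",(Rm.inv().apply(d)/.04).round(3),"shift(target axes)",(Rt.inv().apply(d)/.04).round(3))
E
python3 - <<'E'
from h import *
P=cloud("top",np.load("top0.npy"))
for n,xy in (("A",(.484,-.292)),("B",(.626,-.228))):
    r=np.hypot(P[...,0]-xy[0],P[...,1]-xy[1]); m=(r<.17)&(r>.032)&(P[...,2]>.02)
    q=P[m]; a=np.degrees(np.arctan2(q[:,1]-xy[1],q[:,0]-xy[0])); rr=r[m]
    for k in range(-180,180,20):
        s=(a>=k)&(a<k+20)
        if s.sum()>3: print(n,k,rr[s].min().round(3),q[s,2].max().round(3))
E
python3 -m jog '0 0 1 0 0 0 1; 0 0 1 0 0 0 1; 0 0 1 0 0 0 1; 0 0 1 0 0 0 1; 0 0 1 0 0 0 1; 0 0 1 0 0 0 1; 0 0 1 0 0 0 1; 0 0 1 0 0 0 1'
python3 -m jog '0 0 1 0 0 0 1; 0 0 1 0 0 0 1; 0 0 1 0 0 0 1; 0 0 1 0 0 0 1; 0 0 1 0 0 0 1; 0 0 1 0 0 0 1; 0 0 1 0 0 0 1; 0 0 0.3 0 0 0 1'
python3 -c "
from h import *
go(.500,-.25,.19)"
```

```text
A -80 0.134 0.117
A -60 0.137 0.113
A 0 0.134 0.038
A 20 0.129 0.038
B -180 0.133 0.038
B -160 0.13 0.038
B -60 0.135 0.094
B -40 0.125 0.093
B -20 0.136 0.092
clock: 1.2
tool_pos: [0.2032, 0.6435, 0.187]
orientation: [-180.0, -0.0, -153.5]
force: [0.0, 0.6, 0.1]
opening: 0.0875
clock: 2.2
tool_pos: [0.2032, 0.6435, 0.187]
orientation: [-180.0, 0.0, 164.8]
force: [-0.8, 0.1, 0.5]
opening: 0.0875
clk 2.2 pos [0.2032 0.6435 0.187 ] rpy [-179.98    0.    164.77] open 0.0875 F [-0.8  0.1  0.5]
turn [-0.    0.   -0.04] shift(now) [-13.028 -19.604  -0.066] shift(target axes) [-12.949 -19.657  -0.075]
```

```bash
python3 -c "
from h import *
go(.520,.051,.19)"
```

```text
clk 2.2 pos [0.2032 0.6435 0.187 ] rpy [-179.98    0.    164.77] open 0.0875 F [-0.8  0.1  0.5]
turn [-0.    0.   -0.04] shift(now) [-11.533 -12.212  -0.069] shift(target axes) [-11.484 -12.259  -0.075]
```

```bash
python3 -m jog '0 0 0 -.72 -.763 0 1; 0 0 0 -.72 -.763 0 1; 0 0 0 -.72 -.763 0 1; 0 0 0 -.72 -.763 0 1; 0 0 0 -.72 -.763 0 1; 0 0 0 -.72 -.763 0 1; 0 0 0 -.72 -.763 0 1; 0 0 0 -.72 -.763 0 1'
python3 -m jog '0 0 0 -.72 -.763 0 1; 0 0 0 -.72 -.763 0 1; 0 0 0 -.72 -.763 0 1; 0 0 0 -.72 -.763 0 1; 0 0 0 -.72 -.763 0 1; 0 0 0 -.72 -.763 0 1; 0 0 0 -.72 -.763 0 1; 0 0 0 -.72 -.763 0 1'
python3 -m jog '0 0 0 0 0 0 1'
cat >> h.py <<'E'
def wlook(name):
    o=ctrl.get_obs(); p,d=vision.snapshot("wrist"); cv2.imwrite(f"pics/{name}.png",p[:,:,::-1])
    return p,cloud("wrist",d,wristT(o))
def circ(P,xy,zr,rad=.06):
    m=(np.hypot(P[...,0]-xy[0],P[...,1]-xy[1])<rad)&(P[...,2]>zr[0])&(P[...,2]<zr[1]); q=P[m]
    if len(q)<20: print("few",len(q)); return None,q
    c,r=cv2.minEnclosingCircle(q[:,:2].astype(np.float32)); print(len(q),"circle",np.round(c,4),round(r,4),"z",np.median(q[:,2]).round(4)); return c,q
E
python3 - <<'E'
from h import *
p,P=wlook("w1")
c,q=circ(P,(.52,.05),(.074,.088))
A=np.c_[2*q[:,:2],np.ones(len(q))]; s=np.linalg.lstsq(A,(q[:,:2]**2).sum(1),rcond=None)[0]; print("fit",s[:2],np.sqrt(s[2]+s[0]**2+s[1]**2))
a=np.degrees(np.arctan2(q[:,1]-s[1],q[:,0]-s[0])); h=np.histogram(a,72,(-180,180))[0]; print([(int(-180+5*i),int(k)) for i,k in enumerate(h) if k])
go(.484,-.292,.15)
E
```

```text
clock: 3.2
tool_pos: [0.3621, 0.3464, 0.1874]
orientation: [180.0, 0.0, 164.9]
force: [0.6, 1.4, 0.0]
opening: 0.0878
clock: 4.2
tool_pos: [0.5206, 0.0504, 0.1874]
orientation: [180.0, 0.0, 164.9]
force: [0.5, 0.1, -0.6]
opening: 0.0875
clock: 4.32
tool_pos: [0.5207, 0.0496, 0.187]
orientation: [-180.0, -0.0, 164.7]
force: [-0.7, -0.3, -0.2]
opening: 0.0881
1374 circle [0.5196 0.0507] 0.0419 z 0.0794
fit [0.51959096 0.0504143 ] 0.0385344146202249
[(-160, 11), (-155, 28), (-150, 30), (-145, 33), (-140, 30), (-135, 34), (-130, 31), (-125, 33), (-120, 33), (-115, 34), (-110, 29), (-105, 34), (-100, 31), (-95, 34), (-90, 32), (-85, 33), (-80, 32), (-75, 30), (-70, 33), (-65, 32), (-60, 30), (-55, 26), (20, 12), (25, 33), (30, 32), (35, 32), (40, 31), (45, 34), (50, 34), (55, 30), (60, 33), (65, 34), (70, 34), (75, 34), (80, 33), (85, 32), (90, 34), (95, 32), (100, 36), (105, 32), (110, 34), (115, 32), (120, 34), (125, 29)]
clk 4.38 pos [0.5202 0.0506 0.187 ] rpy [-1.7998e+02 -3.0000e-02  1.6473e+02] open 0.0876 F [0.5 0.7 0.5]
turn [-0.   -0.01 -0.05] shift(now) [-1.384 -8.5    0.926] shift(target axes) [-1.343 -8.507  0.924]
```

View pics/w1.png

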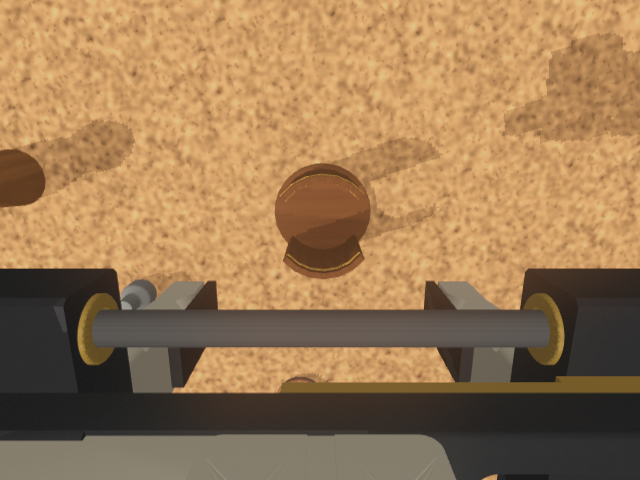

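The caddy, at (322,220) in the wrist view, is centred at (0.5196, 0.0505) and its slots line up with the jaws. Moving on to tin A.

```bash
python3 -m jog '0 0 0 -.15 -.95 .1 1; 0 0 0 -.15 -.95 .1 1; 0 0 0 -.15 -.95 .1 1; 0 0 0 -.15 -.95 .1 1; 0 0 0 -.15 -.95 .1 1; 0 0 0 -.15 -.95 .1 1; 0 0 0 -.15 -.95 .1 1; 0 0 0 -.15 -.95 .1 1'
python3 -m jog '0 0 -.05 -.15 -.9 .1 1; 0 0 0 0 0 0 1'
python3 - <<'E'
from h import *
p,P=wlook("w2")
c,q=circ(P,(.484,-.292),(.026,.04))
circ(P,(.626,-.228),(.026,.04))
if c: go(c[0],c[1],.012)
E
```

```text
clock: 5.38
tool_pos: [0.4868, -0.2544, 0.1554]
orientation: [180.0, 0.0, 164.9]
force: [-0.0, 0.0, 0.3]
opening: 0.0876
clock: 5.62
tool_pos: [0.4827, -0.2913, 0.1507]
orientation: [-180.0, -0.1, 165.1]
force: [-0.1, 0.3, -0.3]
opening: 0.0877
3334 circle [ 0.4839 -0.2929] 0.0268 z 0.0316
28 circle [ 0.6116 -0.2069] 0.0061 z 0.0311
clk 5.67 pos [ 0.4829 -0.2904  0.1509] rpy [ 1.7999e+02 -4.0000e-02  1.6508e+02] open 0.088 F [ 0.4 -0.4 -0.2]
turn [ 0.   -0.01  0.01] shift(now) [-0.043 -0.054  3.473] shift(target axes) [-0.041 -0.053  3.473]
```

View pics/w2.png

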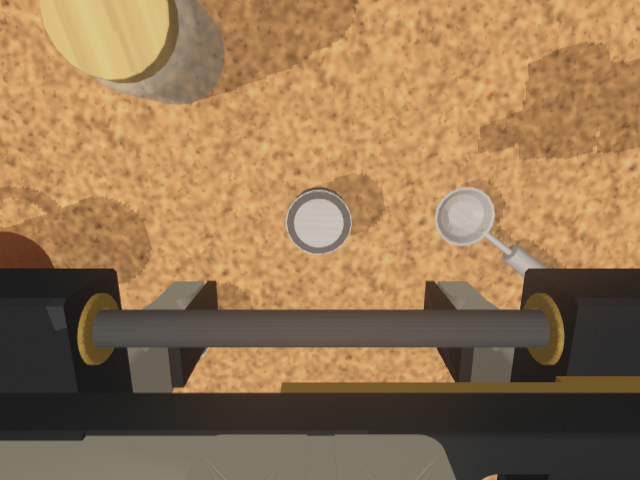

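Tin A is centred at (319,222) between the jaws, and the spoon is clear of the finger. Descending to grasp.

```bash
python3 -m jog '0 0 0 -.04 -.05 .7 1; 0 0 0 0 0 .7 1; 0 0 0 0 0 .7 1; 0 0 0 0 0 .6 1; 0 0 0 0 0 .45 1; 0 0 0 0 0 .31 1; 0 0 0 0 0 0 1'
python3 -m jog '0 0 0 0 0 0 -1; 0 0 0 0 0 0 -1; 0 0 0 0 0 0 -1; 0 0 0 0 0 0 -1; 0 0 0 0 0 0 -1; 0 0 0 0 0 0 -1; 0 0 0 0 0 0 -1'
python3 -c "
from h import *
go(.5196,.0505,.15)"
```

```text
clock: 6.55
tool_pos: [0.4839, -0.292, 0.0124]
orientation: [180.0, -0.1, 165.2]
force: [-0.9, -0.2, -0.7]
opening: 0.0877
clock: 7.42
tool_pos: [0.4841, -0.2929, 0.0128]
orientation: [180.0, -0.0, 165.1]
force: [0.3, -0.1, 0.2]
opening: 0.0232
clk 7.42 pos [ 0.4841 -0.2929  0.0128] rpy [180.   -0.  165.1] open 0.0232 F [ 0.3 -0.1  0.2]
turn [ 0.   -0.    0.02] shift(now) [ 1.351  8.525 -3.429] shift(target axes) [ 1.366  8.523 -3.429]
```

The opening reads 23 mm, less than the tin's 52 mm. I'll look before going on.

```bash
python3 - <<'E'
from h import *
p,P=wlook("w3")
circ(P,(.484,-.292),(.026,.04))
p,d=vision.snapshot("scene"); cv2.imwrite("pics/s3.png",cv2.resize(p[120:320,150:400,::-1],(750,600)))
print(ctrl.get_obs()["opening"])
E
```

```text
6087 circle [ 0.4833 -0.2963] 0.0262 z 0.0317
0.015292478202211742
```

View pics/w3.png

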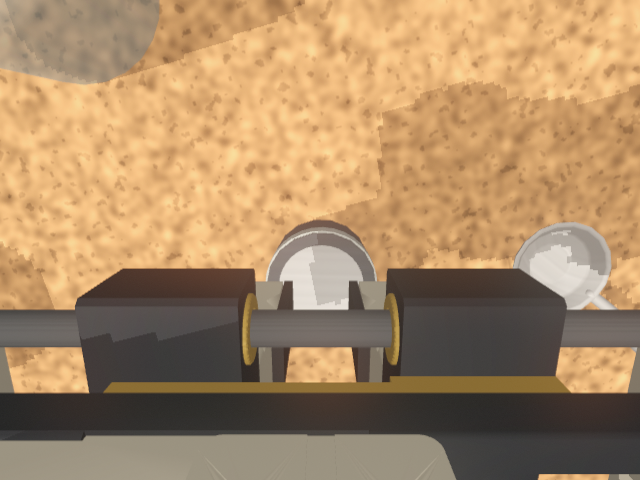

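View pics/s3.png

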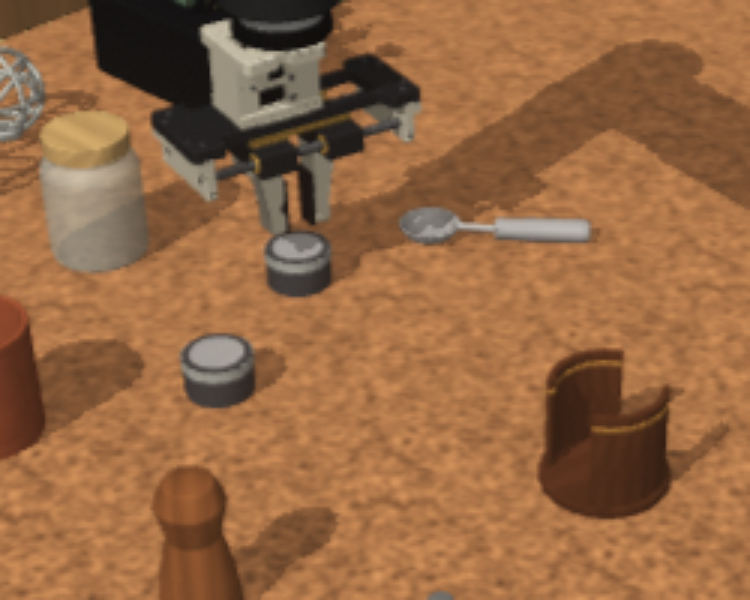

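```bash
python3 - <<'E'
from h import *
for c in ("top","scene"):
    p,d=vision.snapshot(c); i=vision.camera_info(c); P=cloud(c,d)
    print(c); circ(P,(.484,-.292),(.026,.04)); 
    o=ctrl.get_obs(); print(o["opening"],o["tool_pos"])
    img=p[:,:,::-1].copy()
    Rm=R.from_euler('xyz',o["orientation"],degrees=True).as_matrix()
    us=[]
    for k,zz in enumerate((0,-.019,-.066)):
        w=i["camera_from_world"]@np.r_[o["tool_pos"]+Rm[:,2]*zz,1]; u=i["camera_matrix"]@w[:3]; u=u[:2]/u[2]; us.append(u); print(u.round())
    u=us[0].astype(int); x0,y0=u[0]-70,u[1]-60
    cr=cv2.resize(img[y0:y0+100,x0:x0+130],(780,600))
    for u in us: cv2.circle(cr,tuple(int(v) for v in (u-[x0,y0])*6),4,(0,255,0),-1)
    cv2.imwrite(f"pics/{c}4.png",cr)
E
```

```text
top
41 circle [ 0.4785 -0.2714] 0.0112 z 0.0321
0.011425428998268225 [ 0.48411108 -0.29291121  0.01280673]
[456. 260.]
[459. 259.]
[465. 258.]
scene
241 circle [ 0.4868 -0.2918] 0.0298 z 0.0317
0.007415304616784356 [ 0.48411664 -0.29292613  0.01283729]
[249. 208.]
[249. 202.]
[247. 184.]
```

View pics/top4.png

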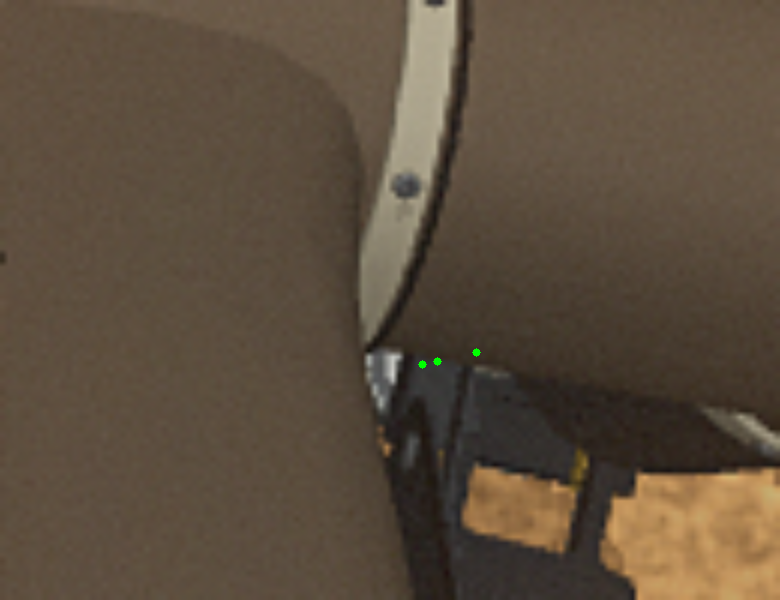

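View pics/scene4.png

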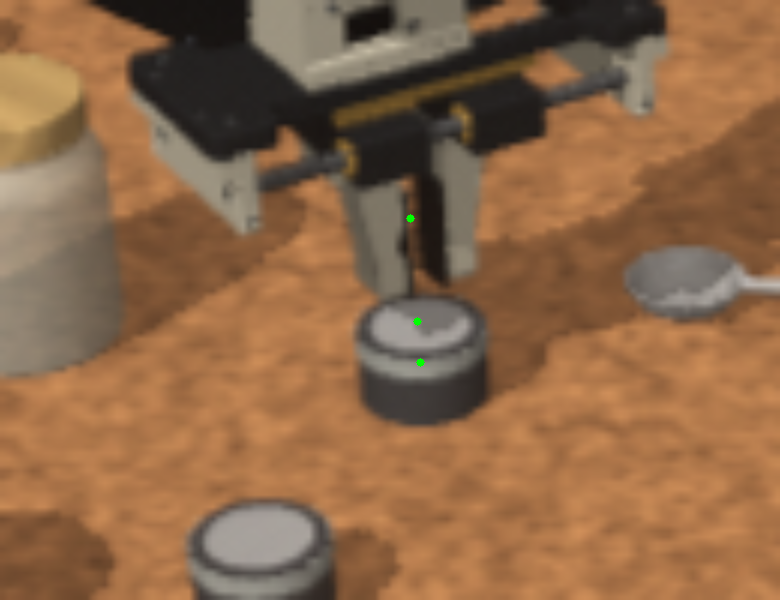

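```bash
python3 - <<'E'
from h import *
o=ctrl.get_obs(); p,d=vision.snapshot("wrist"); cv2.imwrite("pics/w4.png",p[:,:,::-1])
P=cloud("wrist",d,vision.camera_info("wrist")["tool_from_camera"])
print(o["opening"])
for v in range(230,400,8): print(v,[ (P[v,u]*1000).round().astype(int).tolist() for u in (290,300,312,320,330,340,350)])
p,d=vision.snapshot("scene"); P=cloud("scene",d); Ti=np.linalg.inv(np.r_[np.c_[R.from_euler('xyz',o["orientation"],degrees=True).as_matrix(),o["tool_pos"]],[[0,0,0,1]]])
Q=P@Ti[:3,:3].T+Ti[:3,3]
m=(abs(Q[...,0])<.04)&(Q[...,2]>-.06)&(Q[...,2]<-.005)&(abs(Q[...,1])<.06)
q=Q[m]; 
for z in range(-60,0,6):
    s=q[(q[:,2]*1000>=z)&(q[:,2]*1000<z+6)]*1000
    if len(s): print(z,len(s),"x",s[:,0].min().round(),s[:,0].max().round(),"y",s[:,1].min().round(),s[:,1].max().round())
E
```

```text
0.007415304616784356
230 [[-17, -19, 13], [-10, -23, -5], [-4, -26, -17], [-1, -26, -18], [4, -26, -16], [9, -25, -11], [15, -20, 9]]
238 [[-15, -22, -16], [-10, -23, -19], [-4, -23, -19], [-1, -23, -19], [4, -23, -19], [9, -23, -19], [13, -23, -18]]
246 [[-14, -19, -19], [-10, -19, -19], [-4, -19, -18], [-1, -19, -20], [4, -19, -19], [9, -19, -19], [13, -19, -19]]
254 [[-14, -15, -19], [-10, -15, -19], [-4, -15, -20], [-1, -15, -19], [4, -16, -20], [9, -15, -19], [13, -15, -19]]
262 [[-15, -11, -19], [-10, -12, -19], [-4, -12, -19], [-1, -11, -19], [4, -12, -19], [9, -11, -19], [13, -11, -19]]
270 [[-15, -7, -18], [-10, -7, -18], [-4, -8, -20], [-1, -8, -20], [4, -8, -20], [9, -7, -19], [13, -8, -20]]
278 [[-15, -3, -19], [-10, -3, -18], [-4, -3, -19], [-1, -3, -18], [4, -3, -19], [9, -3, -18], [14, -3, -18]]
286 [[-12, -11, -49], [-8, -12, -51], [-4, 0, -19], [-1, 0, -20], [3, -10, -46], [7, -11, -49], [11, -11, -49]]
294 [[-7, -35, -116], [-8, -11, -57], [-4, 5, -19], [-1, 4, -20], [3, -8, -51], [7, -10, -56], [11, -11, -57]]
302 [[-7, -34, -119], [-8, -8, -57], [-4, 9, -19], [-1,
[... 1028 characters left out ...]
, 69, 14], [5, 69, 13], [6, 4, -86], [7, -10, -109]]
382 [[-6, -23, -131], [-4, -22, -130], [-2, -23, -131], [0, -23, -131], [1, -24, -132], [3, -24, -132], [5, -23, -131]]
390 [[-6, -23, -133], [-4, -23, -133], [-2, -23, -133], [0, -22, -132], [1, -23, -134], [3, -23, -133], [5, -23, -134]]
398 [[-5, -26, -140], [-4, -25, -138], [-2, -25, -138], [0, -25, -139], [1, -25, -138], [3, -26, -140], [5, -25, -139]]
-60 43 x -20.0 19.0 y -8.0 17.0
-54 35 x -21.0 16.0 y -12.0 14.0
-48 37 x -19.0 19.0 y -9.0 13.0
-42 7 x -7.0 11.0 y 4.0 10.0
-30 1 x -22.0 -22.0 y -2.0 -2.0
-24 169 x -28.0 24.0 y -25.0 31.0
-18 80 x -28.0 24.0 y -24.0 30.0
-12 35 x -26.0 19.0 y 5.0 30.0
-6 11 x -26.0 19.0 y -12.0 26.0
```

View pics/w4.png

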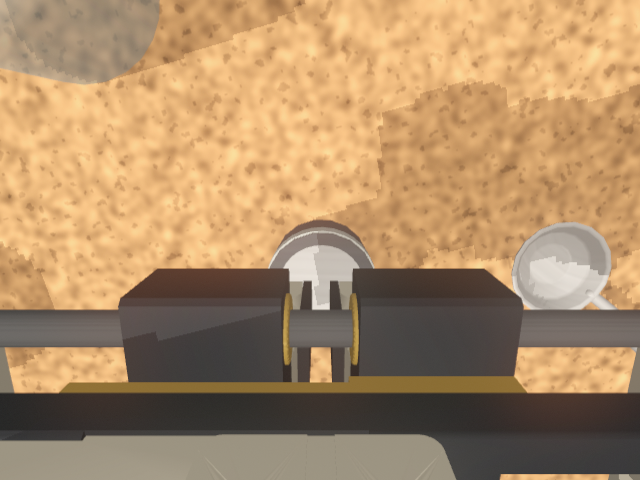

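The depth data settles it. In both the wrist and scene views the fingertips end about 45 mm behind the reported TCP (tool z ≈ −0.045), so the pads closed in the air above the lid. The tin wasn't touched. I'll open the jaws and measure the real tip offset.

```bash
python3 -m jog '0 0 0 0 0 0 1; 0 0 0 0 0 0 1; 0 0 0 0 0 0 1; 0 0 0 0 0 0 1; 0 0 0 0 0 0 1; 0 0 0 0 0 0 1; 0 0 0 0 0 0 1; 0 0 0 0 0 0 1'
python3 - <<'E'
from h import *
o=ctrl.get_obs(); p,d=vision.snapshot("wrist"); cv2.imwrite("pics/w5.png",cv2.resize(p[260:400,120:520,::-1],(800,280)))
P=cloud("wrist",d,vision.camera_info("wrist")["tool_from_camera"])
print(o["opening"])
for u in (185,195,205,450,460,470):
  print(u,[(v,(P[v,u]*1000).round().astype(int).tolist()) for v in range(276,300,2)])
Rm=R.from_euler('xyz',o["orientation"],degrees=True).as_matrix()
p,d=vision.snapshot("scene"); cv2.imwrite("pics/s5.png",cv2.resize(p[130:240,180:320,::-1],(764,600),interpolation=2)); Q=(cloud("scene",d)-o["tool_pos"])@Rm
for lo,hi in ((-.075,-.03),(.03,.075)):
  m=(Q[...,0]>lo)&(Q[...,0]<hi)&(Q[...,2]>-.1)&(Q[...,2]<-.025)&(abs(Q[...,1])<.04); q=Q[m]*1000
  for z in range(-100,-24,5):
    s=q[(q[:,2]>=z)&(q[:,2]<z+5)]
    if len(s): print(z,len(s),"x",s[:,0].min().round(),s[:,0].max().round(),"y",s[:,1].min().round(),s[:,1].max().round())
E
```

```text
clock: 8.72
tool_pos: [0.4842, -0.2929, 0.0129]
orientation: [180.0, 0.0, 165.1]
force: [0.5, -0.2, -0.3]
opening: 0.076
0.0760362021084868
185 [(276, [-75, 7, 12]), (278, [-76, 8, 13]), (280, [-76, 10, 14]), (282, [-76, 11, 13]), (284, [-54, -11, -48]), (286, [-53, -11, -50]), (288, [-53, -11, -51]), (290, [-52, -11, -54]), (292, [-51, -11, -56]), (294, [-51, -11, -58]), (296, [-50, -11, -60]), (298, [-49, -11, -62])]
195 [(276, [-70, 7, 13]), (278, [-70, 8, 13]), (280, [-70, 9, 12]), (282, [-51, -11, -46]), (284, [-50, -11, -48]), (286, [-50, -11, -50]), (288, [-49, -11, -51]), (290, [-48, -11, -54]), (292, [-48, -11, -56]), (294, [-47, -11, -58]), (296, [-46, -11, -60]), (298, [-46, -11, -62])]
205 [(276, [-64, 7, 13]), (278, [-65, 8, 13]), (280, [-65, 9, 14]), (282, [-47, -12, -46]), (284, [-46, -11, -48]), (286, [-46, -11, -49]), (288, [-45, -11, -52]), (290, [-44, -11, -54]), (292, [-44, -11, -56]), (294, [-43, -11, -58]), (296, [-43, -10, -58]), (298, [-43, -10, -59])]
450 [(276, [72, 7, 13]), (278, [71, 8, 12]), (280, [72, 9, 13]), (282, [52, -11, -45]), (284, [51, -11, -47])
[... 785 characters left out ...]
 x -60.0 -42.0 y -11.0 14.0
-75 19 x -60.0 -45.0 y -9.0 16.0
-70 18 x -59.0 -40.0 y -12.0 17.0
-65 12 x -58.0 -43.0 y -11.0 15.0
-60 18 x -58.0 -42.0 y -10.0 15.0
-55 24 x -59.0 -39.0 y -11.0 16.0
-50 16 x -57.0 -43.0 y -6.0 16.0
-45 13 x -56.0 -41.0 y -10.0 13.0
-40 1 x -44.0 -44.0 y 9.0 9.0
-100 9 x 43.0 54.0 y -4.0 13.0
-95 19 x 44.0 60.0 y -7.0 17.0
-90 23 x 40.0 60.0 y -12.0 14.0
-85 26 x 36.0 58.0 y -16.0 14.0
-80 19 x 39.0 60.0 y -12.0 14.0
-75 21 x 39.0 60.0 y -12.0 12.0
-70 19 x 39.0 56.0 y -8.0 15.0
-65 16 x 38.0 57.0 y -9.0 15.0
-60 21 x 38.0 56.0 y -8.0 15.0
-55 19 x 38.0 54.0 y -11.0 13.0
-50 16 x 38.0 56.0 y -7.0 12.0
-45 14 x 39.0 55.0 y -8.0 11.0
-40 2 x 41.0 43.0 y -10.0 5.0
```

View pics/w5.png

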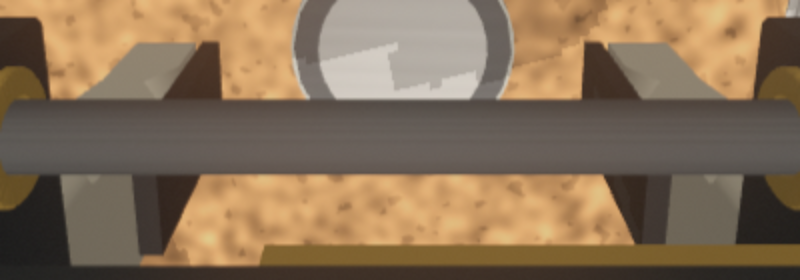

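View pics/s5.png

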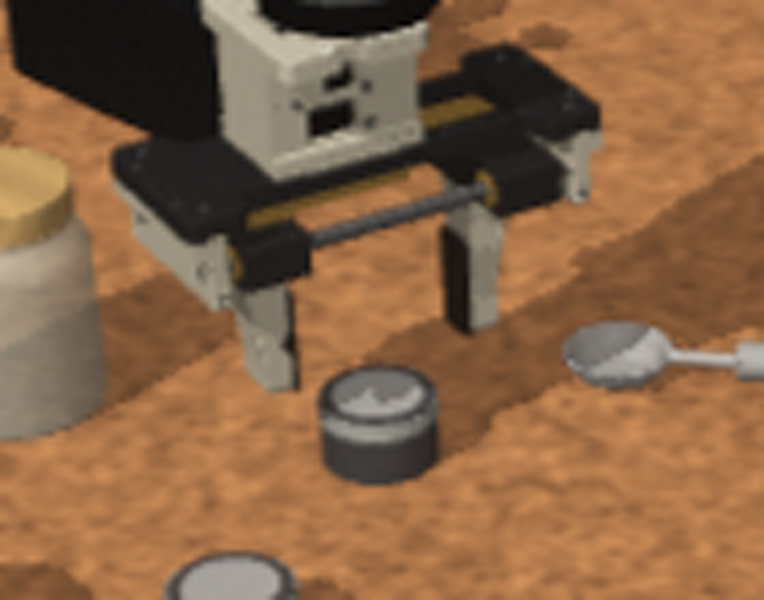

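The tip offset is 43–45 mm in both views. For real fingertips 14 mm above the counter, the reported z must be about −0.030. Descending 43 mm and gripping.

```bash
python3 -m jog '0 0 0 0 0 .3 1; 0 0 0 0 0 .3 1; 0 0 0 0 0 .25 1; 0 0 0 0 0 .22 1; 0 0 0 0 0 0 1'
python3 -m jog '0 0 0 0 0 0 -1; 0 0 0 0 0 0 -1; 0 0 0 0 0 0 -1; 0 0 0 0 0 0 -1; 0 0 0 0 0 0 -1; 0 0 0 0 0 0 -1'
```

```text
clock: 9.45
tool_pos: [0.4834, -0.2928, -0.031]
orientation: [-180.0, -0.1, 165.1]
force: [-0.2, 0.1, -0.5]
opening: 0.088
clock: 10.2
tool_pos: [0.4842, -0.293, -0.0297]
orientation: [-180.0, 0.0, 165.1]
force: [0.8, 0.5, 3.5]
opening: 0.0516
```

```bash
python3 -m jog '0 0 0 0 0 0 -1; 0 0 0 0 0 -.3 -1; 0 0 0 0 0 -.6 -1; 0 0 0 0 0 -.7 -1; 0 0 0 0 0 -.7 -1; 0 0 0 0 0 -.6 -1; 0 0 0 0 0 -.2 -1; 0 0 0 0 0 0 -1'
python3 - <<'E'
from h import *
o=ctrl.get_obs(); Rm=R.from_euler('xyz',o["orientation"],degrees=True).as_matrix()
p,d=vision.snapshot("scene"); cv2.imwrite("pics/s6.png",cv2.resize(p[100:240,160:340,::-1],(771,600),interpolation=2))
go(.5196,.0505,.10)
E
```

```text
clock: 11.2
tool_pos: [0.4843, -0.2929, 0.0944]
orientation: [180.0, 0.1, 165.1]
force: [-0.9, 0.5, -1.0]
opening: 0.0513
clk 11.25 pos [ 0.4838 -0.2927  0.0936] rpy [ 1.7998e+02 -3.0000e-02  1.6509e+02] open 0.0516 F [-0.2 -0.3 -0.5]
turn [ 0.   -0.01  0.02] shift(now) [ 1.342  8.522 -0.158] shift(target axes) [ 1.355  8.52  -0.161]
```

View pics/s6.png

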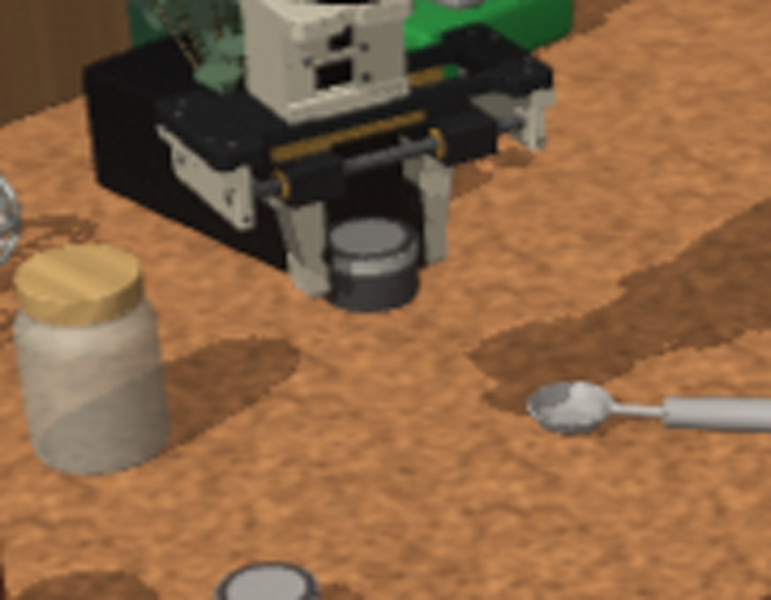

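The tin is held level in the pads at (370,262), well clear of the counter. Carrying it to above the caddy.

```bash
python3 -m jog '0 0 0 .1 .6 0 -1; 0 0 0 .135 .85 0 -1; 0 0 0 .135 .85 0 -1; 0 0 0 .135 .85 0 -1; 0 0 0 .135 .85 0 -1; 0 0 0 .135 .85 0 -1; 0 0 0 .135 .85 0 -1; 0 0 0 .135 .85 0 -1'
python3 -m jog '0 0 0 .135 .85 0 -1; 0 0 0 .135 .85 0 -1; 0 0 0 .04 .27 0 -1; 0 0 0 0 0 0 -1; 0 0 0 0 0 0 -1'
python3 - <<'E'
from h import *
p,P=wlook("w7")
c,q=circ(P,(.5196,.0505),(.074,.086))
go(.5196,.0505,-.021)
p,d=vision.snapshot("scene"); cv2.imwrite("pics/s7.png",cv2.resize(p[150:330,240:460,::-1],(733,600),interpolation=2))
E
```

```text
clock: 12.25
tool_pos: [0.5103, -0.028, 0.0928]
orientation: [-179.9, -0.1, 165.1]
force: [0.7, 0.1, -1.1]
opening: 0.0515
clock: 12.88
tool_pos: [0.5189, 0.0495, 0.0936]
orientation: [-180.0, -0.0, 165.1]
force: [-0.0, 0.3, -0.4]
opening: 0.0516
1384 circle [0.5134 0.0259] 0.0325 z 0.0795
clk 12.93 pos [0.519  0.0494 0.0937] rpy [-1.7997e+02 -4.0000e-02  1.6505e+02] open 0.0514 F [ 0.2 -0.1 -0.3]
turn [-0.01 -0.01  0.01] shift(now) [-0.01   0.031  2.868] shift(target axes) [-0.008  0.03   2.868]
```

View pics/w7.png

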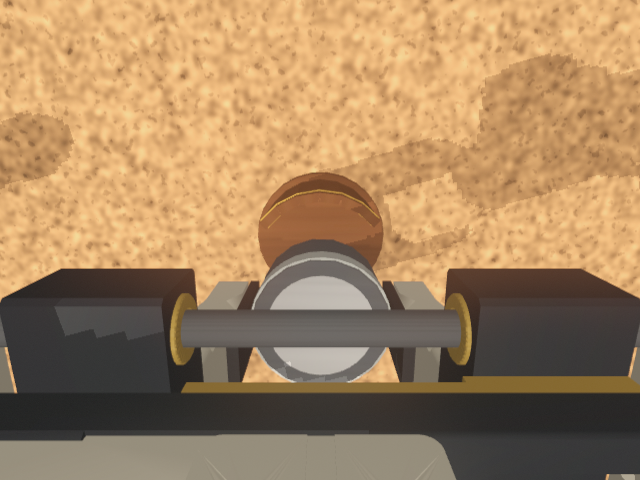

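View pics/s7.png

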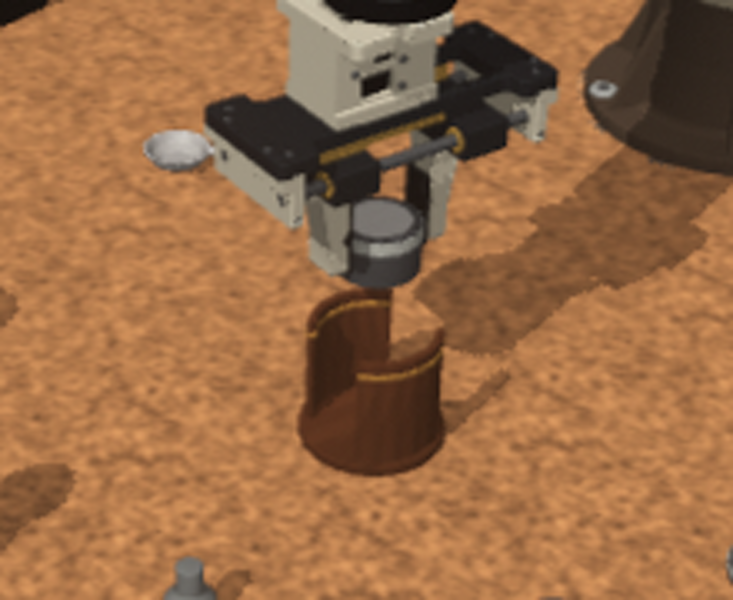

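The tin sits over the tube with its jaws toward the slots. Lowering it, and watching the force.

```bash
python3 -m jog '0 0 0 0 .03 .4 -1; 0 0 0 0 0 .5 -1; 0 0 0 0 0 .5 -1; 0 0 0 0 0 .4 -1; 0 0 0 0 0 .3 -1; 0 0 0 0 0 .3 -1; 0 0 0 0 0 0 -1'
python3 -c "
from h import *
go(.5196,.0505,-.021)
p,d=vision.snapshot('scene'); cv2.imwrite('pics/s8.png',cv2.resize(p[150:330,240:460,::-1],(733,600),interpolation=2))"
```

```text
clock: 13.85
tool_pos: [0.5191, 0.0511, -0.0027]
orientation: [-179.9, -0.1, 165.1]
force: [-0.2, 0.2, -0.4]
opening: 0.0514
clk 13.85 pos [ 0.5191  0.0511 -0.0027] rpy [-1.7994e+02 -7.0000e-02  1.6508e+02] open 0.0514 F [-0.2  0.2 -0.4]
turn [-0.01 -0.01  0.01] shift(now) [-0.016 -0.01   0.458] shift(target axes) [-0.015 -0.011  0.458]
```

View pics/s8.png

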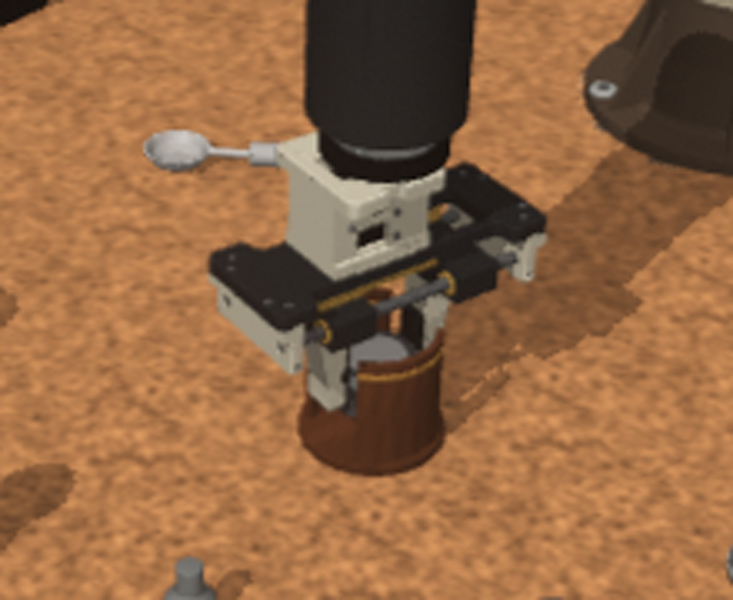

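```bash
python3 -m jog '0 0 0 0 0 .2 -1; 0 0 0 0 0 .12 -1; 0 0 0 0 0 0 -1'
python3 -m jog '0 0 0 0 0 .08 -1; 0 0 0 0 0 .03 -1; 0 0 0 0 0 0 -1'
```

```text
clock: 14.28
tool_pos: [0.5194, 0.0514, -0.0151]
orientation: [-180.0, -0.0, 165.1]
force: [-0.2, -0.2, -0.8]
opening: 0.0518
clock: 14.65
tool_pos: [0.5196, 0.0515, -0.0192]
orientation: [-180.0, -0.0, 165.1]
force: [0.2, 0.8, -0.0]
opening: 0.0515
```

```bash
python3 -m jog '0 0 0 0 0 .04 -1; 0 0 0 0 0 0 -1'
python3 -m jog '0 0 0 0 0 .03 -1; 0 0 0 0 0 0 -1'
```

```text
clock: 14.9
tool_pos: [0.5196, 0.0515, -0.0208]
orientation: [-180.0, -0.0, 165.1]
force: [-0.3, -0.2, -0.5]
opening: 0.0516
clock: 15.15
tool_pos: [0.5198, 0.0516, -0.0217]
orientation: [180.0, 0.0, 165.1]
force: [-1.1, 0.3, 2.1]
opening: 0.0516
```

Contact with the floor shows as about 2 N. Releasing and rising.

```bash
python3 -m jog '0 0 0 0 0 0 .9; 0 0 0 0 0 0 .9; 0 0 0 0 0 0 .9; 0 0 0 0 0 0 .9; 0 0 0 0 0 0 .9; 0 0 0 0 0 0 .9'
python3 -m jog '0 0 0 0 0 -.3 1; 0 0 0 0 0 -.5 1; 0 0 0 0 0 -.7 1; 0 0 0 0 0 -.8 1; 0 0 0 0 0 -.8 1; 0 0 0 0 0 -.8 1; 0 0 0 0 0 -.4 1; 0 0 0 0 0 0 1'
python3 - <<'E'
from h import *
p,P=wlook("w9")
c,q=circ(P,(.5196,.0505),(.074,.086))
c,q=circ(P,(.5196,.0505),(.03,.05),.034)
if c:
  for k in range(0,len(q),len(q)//8): print(q[k].round(4))
go(.626,-.228,.10)
E
```

```text
clock: 15.9
tool_pos: [0.5197, 0.0515, -0.0219]
orientation: [180.0, 0.0, 165.1]
force: [0.6, 1.0, -0.4]
opening: 0.083
clock: 16.9
tool_pos: [0.5202, 0.0518, 0.1513]
orientation: [179.9, 0.1, 165.1]
force: [0.1, -0.9, 0.7]
opening: 0.088
1771 circle [0.5195 0.0508] 0.0417 z 0.0794
3496 circle [0.5202 0.0514] 0.0269 z 0.0396
[0.5181 0.025  0.0315]
[0.5322 0.0298 0.0398]
[0.502  0.0433 0.0408]
[0.5071 0.048  0.0394]
[0.5283 0.0481 0.04  ]
[0.4998 0.0608 0.0393]
[0.508  0.0643 0.04  ]
[0.5259 0.0666 0.0391]
clk 16.95 pos [0.5194 0.0515 0.15  ] rpy [179.97   0.   165.09] open 0.0875 F [ 0.   0.3 -0.5]
turn [0.01 0.   0.02] shift(now) [-4.372 -6.069  1.246] shift(target axes) [-4.382 -6.061  1.249]
```

View pics/w9.png

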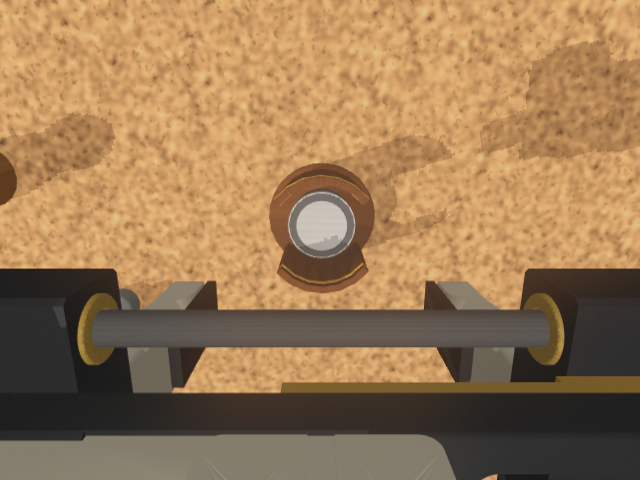

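The first tin lies flat and centred on the caddy floor at (322,225), lid at z = 0.040 as expected. On to tin B.

```bash
python3 -m jog '0 0 0 -.55 -.76 0 1; 0 0 0 -.55 -.76 0 1; 0 0 0 -.55 -.76 0 1; 0 0 0 -.55 -.76 0 1; 0 0 0 -.55 -.76 0 1; 0 0 0 -.55 -.76 0 1; 0 0 0 -.55 -.76 0 1; 0 0 0 -.53 -.74 0 1'
python3 -m jog '0 0 0 0 0 0 1; 0 0 0 0 0 0 1'
python3 - <<'E'
from h import *
p,P=wlook("w10")
c,q=circ(P,(.626,-.228),(.026,.04))
if c: go(c[0],c[1],-.030)
E
```

```text
clock: 17.95
tool_pos: [0.6261, -0.2288, 0.1478]
orientation: [-180.0, -0.2, 165.1]
force: [0.9, 0.4, 0.3]
opening: 0.0875
clock: 18.2
tool_pos: [0.6257, -0.2275, 0.1483]
orientation: [-180.0, -0.2, 165.1]
force: [0.4, 0.0, 0.6]
opening: 0.0875
3368 circle [ 0.6263 -0.2273] 0.0268 z 0.0316
clk 18.25 pos [ 0.6259 -0.2271  0.149 ] rpy [-1.8000e+02 -1.1000e-01  1.6511e+02] open 0.0875 F [ 0.5 -0.3  0. ]
turn [-0.   -0.02  0.02] shift(now) [-1.900e-02 -2.000e-03  4.474e+00] shift(target axes) [-1.000e-02 -2.000e-03  4.474e+00]
```

View pics/w10.png

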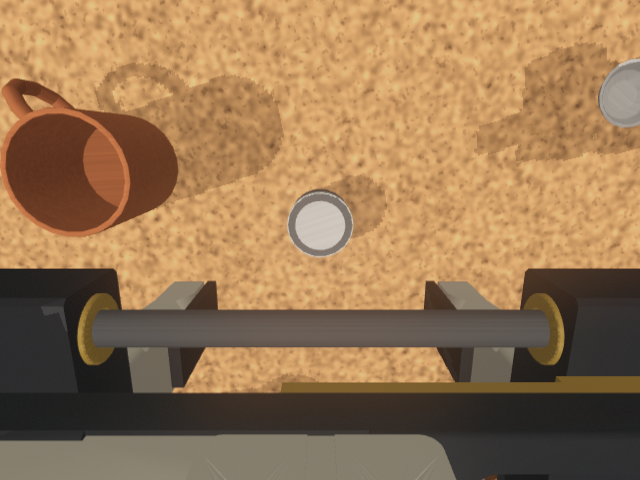

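Tin B is centred at (320,223), and the mug rim at (70,170) leaves about 20 mm beyond the gripper body. Descending.

```bash
python3 -m jog '0 0 0 0 0 .6 1; 0 0 0 0 0 .8 1; 0 0 0 0 0 .8 1; 0 0 0 0 0 .8 1; 0 0 0 0 0 .7 1; 0 0 0 0 0 .45 1; 0 0 0 0 0 .3 1; 0 0 0 0 0 0 1'
python3 -m jog '0 0 0 0 0 0 1; 0 0 0 0 0 0 -1; 0 0 0 0 0 0 -1; 0 0 0 0 0 0 -1; 0 0 0 0 0 0 -1; 0 0 0 0 0 0 -1; 0 0 0 0 0 0 -1; 0 0 0 0 0 0 -1'
```

```text
clock: 19.25
tool_pos: [0.6264, -0.2275, -0.0283]
orientation: [-180.0, -0.0, 165.1]
force: [0.3, 0.0, 1.2]
opening: 0.0876
clock: 20.25
tool_pos: [0.6266, -0.2278, -0.0279]
orientation: [-180.0, -0.0, 165.1]
force: [-1.0, 0.9, 1.4]
opening: 0.0512
```

```bash
python3 -m jog '0 0 0 0 0 -.3 -1; 0 0 0 0 0 -.6 -1; 0 0 0 0 0 -.7 -1; 0 0 0 0 0 -.7 -1; 0 0 0 0 0 -.7 -1; 0 0 0 0 0 -.5 -1; 0 0 0 0 0 -.2 -1; 0 0 0 0 0 0 -1'
python3 -c "
from h import *
go(.5198,.0508,.12)"
```

```text
clock: 21.25
tool_pos: [0.6268, -0.2277, 0.1205]
orientation: [180.0, 0.1, 165.1]
force: [-0.4, 0.6, -1.2]
opening: 0.0514
clk 21.25 pos [ 0.6268 -0.2277  0.1205] rpy [1.7998e+02 5.0000e-02 1.6510e+02] open 0.0514 F [-0.4  0.6 -1.2]
turn [0.   0.01 0.02] shift(now) [4.376 6.042 0.012] shift(target axes) [4.387 6.034 0.014]
```

```bash
python3 -m jog '0 0 0 .4 .55 0 -1; 0 0 0 .55 .76 0 -1; 0 0 0 .55 .76 0 -1; 0 0 0 .55 .76 0 -1; 0 0 0 .55 .76 0 -1; 0 0 0 .55 .76 0 -1; 0 0 0 .55 .76 0 -1; 0 0 0 .55 .76 0 -1'
python3 -m jog '0 0 0 .13 .17 0 -1; 0 0 0 0 0 0 -1; 0 0 0 0 0 0 -1'
python3 - <<'E'
from h import *
go(.5198,.0508,.012)
p,P=wlook("w11")
p,d=vision.snapshot("scene"); cv2.imwrite("pics/s11.png",cv2.resize(p[130:310,240:460,::-1],(733,600),interpolation=2))
E
```

```text
clock: 22.25
tool_pos: [0.5215, 0.0437, 0.119]
orientation: [-179.9, -0.1, 165.1]
force: [0.2, 0.7, 0.1]
opening: 0.0512
clock: 22.62
tool_pos: [0.5195, 0.05, 0.1197]
orientation: [-180.0, -0.0, 165.1]
force: [-0.4, -0.1, -0.9]
opening: 0.0513
clk 22.62 pos [0.5195 0.05   0.1197] rpy [-1.7997e+02 -3.0000e-02  1.6507e+02] open 0.0513 F [-0.4 -0.1 -0.9]
turn [-0.01 -0.01  0.01] shift(now) [-0.003  0.022  2.692] shift(target axes) [-2.000e-03  2.000e-02  2.692e+00]
```

View pics/s11.png

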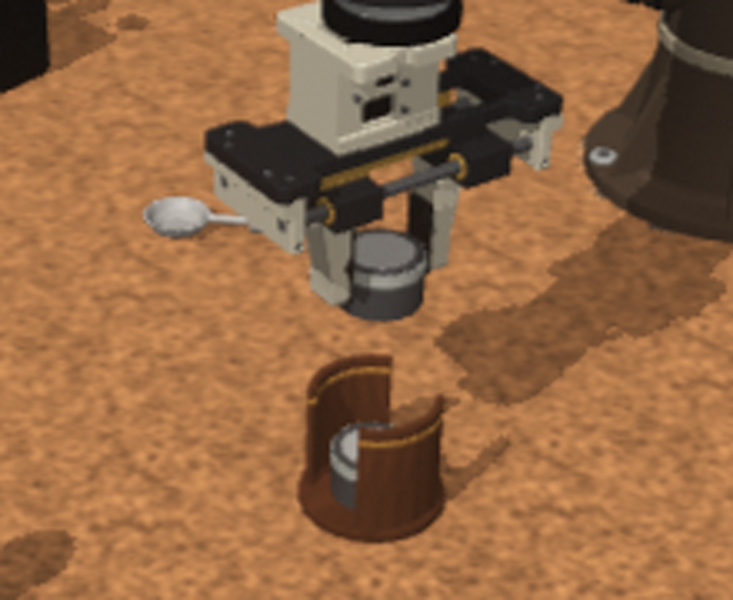

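View pics/w11.png

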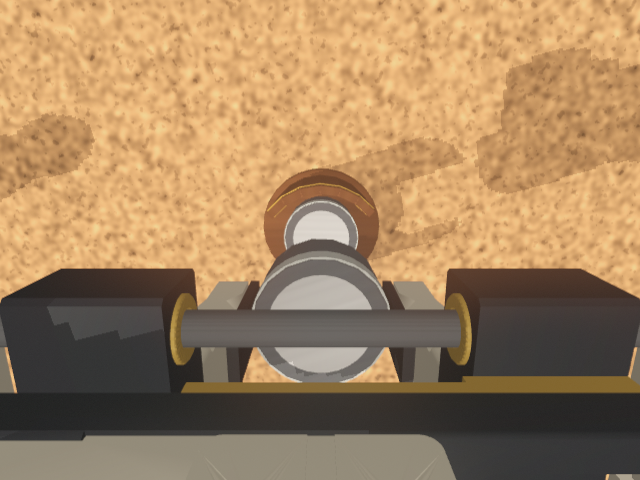

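The second tin is held level above the caddy, with the first visible inside it. Lowering.

```bash
python3 -m jog '0 0 0 0 .03 .4 -1; 0 0 0 0 0 .5 -1; 0 0 0 0 0 .5 -1; 0 0 0 0 0 .5 -1; 0 0 0 0 0 .35 -1; 0 0 0 0 0 .2 -1; 0 0 0 0 0 .1 -1; 0 0 0 0 0 0 -1'
python3 -m jog '0 0 0 0 0 .05 -1; 0 0 0 0 0 0 -1'
```

```text
clock: 23.72
tool_pos: [0.52, 0.052, 0.0182]
orientation: [180.0, 0.0, 165.1]
force: [-0.2, -0.3, 0.0]
opening: 0.0514
clock: 23.98
tool_pos: [0.5199, 0.052, 0.0163]
orientation: [180.0, 0.0, 165.1]
force: [-0.8, 1.3, -0.4]
opening: 0.0515
```

```bash
python3 -m jog '0 0 0 0 0 .05 -1; 0 0 0 0 0 0 -1'
python3 -m jog '0 0 0 0 0 .03 -1; 0 0 0 0 0 0 -1'
python3 -m jog '0 0 0 0 0 .03 -1; 0 0 0 0 0 0 -1'
```

```text
clock: 24.22
tool_pos: [0.5197, 0.0519, 0.014]
orientation: [-180.0, -0.0, 165.1]
force: [0.1, 0.4, -0.1]
opening: 0.0514
clock: 24.48
tool_pos: [0.5197, 0.0519, 0.0128]
orientation: [-180.0, -0.0, 165.1]
force: [0.3, -0.2, -1.0]
opening: 0.0516
clock: 24.72
tool_pos: [0.5199, 0.052, 0.0121]
orientation: [180.0, 0.0, 165.1]
force: [-1.6, -0.0, 5.3]
opening: 0.0516
```

Contact (5 N) came at the expected height. Releasing and retreating.

```bash
python3 -m jog '0 0 0 0 0 0 .9; 0 0 0 0 0 0 .9; 0 0 0 0 0 0 .9; 0 0 0 0 0 0 .9; 0 0 0 0 0 0 .9; 0 0 0 0 0 0 .9'
python3 -m jog '0 0 0 0 0 -.3 1; 0 0 0 0 0 -.5 1; 0 0 0 0 0 -.7 1; 0 0 0 0 0 -.8 1; 0 0 0 0 0 -.8 1; 0 0 0 0 0 -.8 1; 0 0 0 0 0 -.4 1; 0 0 0 0 0 0 1'
python3 - <<'E'
from h import *
p,P=wlook("w12")
c,q=circ(P,(.5196,.0505),(.065,.0765),.034)
c,q=circ(P,(.5196,.0505),(.065,.0765),.022)
A=np.c_[q[:,:2],np.ones(len(q))]; print("plane",np.linalg.lstsq(A,q[:,2],rcond=None)[0].round(4))
p,d=vision.snapshot("scene"); cv2.imwrite("pics/s12.png",cv2.resize(p[150:330,240:460,::-1],(733,600),interpolation=2))
E
```

```text
clock: 25.48
tool_pos: [0.5198, 0.0519, 0.0116]
orientation: [-180.0, -0.0, 165.1]
force: [0.3, 0.3, -0.4]
opening: 0.0831
clock: 26.48
tool_pos: [0.5203, 0.0522, 0.1848]
orientation: [179.9, 0.1, 165.1]
force: [-0.1, -0.8, -0.4]
opening: 0.0876
3447 circle [0.52   0.0522] 0.0269 z 0.0716
2366 circle [0.5196 0.0505] 0.0221 z 0.0718
plane [0.0009 0.0025 0.0712]
```

View pics/s12.png

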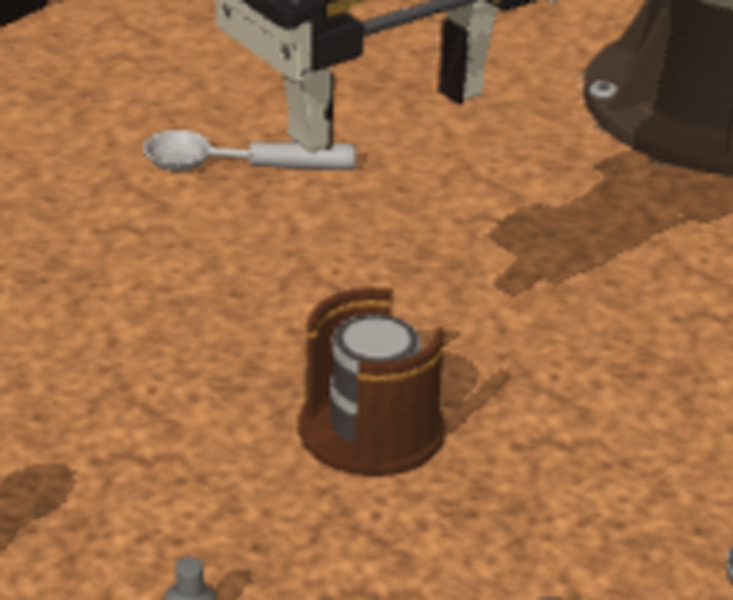

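View pics/w12.png

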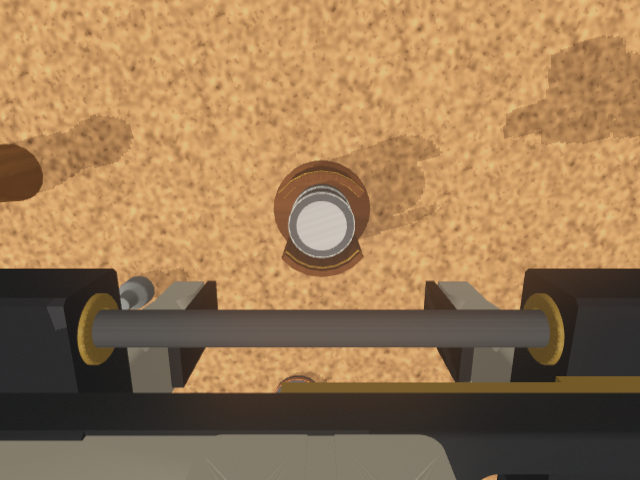

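The two-tin stack stands level, with its top at z = 0.0717 against the line at 0.072, and the gripper is clear. Handing in.

```bash
python3 -c "
from plant import ctrl
print(ctrl.get_obs()['qvel'].round(2)); print(ctrl.close_job())"
```

```text
[-0.01  0.63 -0.47 -0.03 -0.   -0.07]
the job is handed in; nothing more can be done
None
```

Both deep tins are stacked flat, lids up, in the caddy. I handed the job in at about 26.6 s of the 58 s allowed. The shallow tins were not touched.

- **Final checks:** the top lid is level at z ≈ 0.0717 m, against 0.072 m for the brass line. The top tin sits within 2 mm of the tube's axis, and the gripper was open and well clear above. Contact forces read after each move were about 5 N or less.
- **Disagreement found:** the real fingertips end about 44 mm behind the reported TCP, which does not match the stated tool frame. Because of this my first grasp on tin A closed in the air above the lid without touching it. I measured the offset in the wrist and scene depth images, corrected for it, and both later grasps and placings went as expected.

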